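# Wedge a tube tight in the welding fixture

## Robot

A 6-joint arm with a two-finger parallel gripper is mounted at the origin on the work surface. World frame = base frame: x ahead of the robot, y to its left, z up, the work surface at z = 0. Lengths are in m, angles in rad, forces in N, time in s.
With the tool pointing down it reaches from about 0.3 to 0.775 m from the base axis. Payload 14.6 kg.
Tool frame: the origin (TCP) lies at the very end of the fingers, on their centre line; the grasp point (between the pads) lies 19 mm behind it; z points along the fingers, y is the line along which they close (so a half turn about z gives the same grasp; the last joint's range is limited). The gripper opens to 85 mm and grips with 20 to 120 N. Pads are 22 mm wide; open, the fingers measure 114 mm over their backs; the gripper's body (76 mm by 85 mm) begins 54 mm behind the grasp point. The pads swing forward as they close: fully open they stand 13 mm farther back than shut.
Start: joints at [1.045, 0.3, 1.521, -0, 1.321, -0.067], TCP at [0.244, 0.493, 0.231] pointing down, gripper open.
Joint ranges: [-3.03, 3.03], [-0.79, 2.21], [0.23, 2.52], [-1.04, 4.18], [0, 3.07], [-2.55, 2.55]. Speed limits (rad/s): [2.22, 2.22, 2.57, 3.14, 3.14, 3.14].

## Interface

Orientations are given as a unit quaternion [x, y, z, w].
In Python, from workcell import readout, snapshot, camera_params, r, spotter gives the robot as it stands.
- The arm moves only by the tool arm_command, never from a script. Its argument "commands" is a list that holds one entry, the list of rows, each a list of 7 numbers: the finger opening in m, from 0 to 0.0854, then the shift along the tool's x, y, z in m, then the turn, a rotation vector about the tool's x, y, z in degrees. In form: [[[jaw, x, y, z, wx, wy, wz], ...]]. A call has 1 to 12 rows; each row shifts and turns the commanded pose from where the row before left it, along the tool's axes as they then stand; what a row does not reach is not made up. A row lasts 1/8 s, in which the tool goes at most 62.5 mm and 10.7 degrees, less where a joint would pass 70% of its speed; a pose out of reach is approached as far as the arm can. A call with a gripper value outside its range is refused whole. The fingers move at their own pace and stop on an object; the grip force is fixed at half the most. Time passes only in rows, so rows that do not move let the fingers close. It gives the time, the measured TCP pose, the force, the opening and the grip force at its end, in the units of the state.
- readout.read_state(): the state, without advancing time (a new reading comes with each control period).
- snapshot(name): name is "scene" or "top" or "wrist"; returns the picture (384x512x3 uint8, red, green, blue); there is no depth.
- camera_params(name): a dict with "fovy" (degrees; the focal length in pixels is half the picture's height over the tangent of half this angle, whatever the lens; pixels are square), "cx", "cy" (the principal point, pixels), "distortion" ([k1, k2, p1, p2, k3] as OpenCV has them; the pictures are not rectified), "world_to_cam" (4x4, takes a point from world to camera coordinates); the wrist camera has in their place "mount" (4x4, takes a point from camera to tool coordinates, whose origin is the TCP and whose axes are the flange's). Camera axes: x right, y up, looking along -z (the intrinsics and any distortion apply to the point x, -y, -z); pixel columns grow to the right and rows downward; lengths in m; the calibration is good to about 2 mm. A picture is of the moment at which its call begins: read the wrist's pose just before it. camera_params takes no time and is no camera call.
- r.finish_job(): hands the job in; it is judged then, once.
Trained networks look in the newest picture that a camera, given by its name, has taken for a name from the list of things; names that differ only in an ending like _2 or _b are one class to them, and where a whole thing is asked for, a point or a joint stands for the part that bears it (a point fixed in the world has none). Each returns a list of dicts, best first, with "score" (0 to 1); they miss things now and then, are a little off and sometimes report something else, mostly with a low value. They report only what shows in the picture. A call takes as long as a camera call. They do not tell look-alikes from the thing itself.
- spotter.outline_of(target, camera): "region" (384x512 bool, what is visible of it) and "bbox" ([left, top, width, height] in pixels, round what is visible of it).
The state is a dict: "clock": time; "qpos": joint angles; "qd": joint speeds; "tau": joint torques, N m; "tool_pos": TCP position; "eef_rot": TCP orientation; "force": force on the tool from outside, world axes, zero at the start; "moment": the same for the moment, N m; "grip_width": finger opening in m; "grasp_force": force on a finger pad.
Only numpy, scipy, OpenCV 4.12 (cv2) and the standard library are available. Lean on these libraries where they do the work, as an engineer would, in place of code of your own. Each camera call takes 0.05 s, during which the arm holds its last target. There are 200 camera calls.

## Task

Get the square tube ready for welding: push it along the fixture until its end meets the end stop, then start the long slim steel wedge, thin end first, into the tapering slot between tube and slanted fence and tap it in from behind until it is locked tight and the tube is jammed square against the far rail. Tap gently and feel for the tightness: ramming or fast blows dent the thin-walled tube; leave the other things on the bench where they are.

Things in the scene. Friction and masses are not known exactly. Their poses are not given: they have to be found in the camera images.
- fixture: Welding fixture bolted to the bench: steel plate 165 x 300 x 12 mm with grey blocks 30 mm high on it. Origin on the bench under the plate, z up, plate top at z = 12 mm. In its frame the plate covers x -80 to 85, y -190 to 110 mm. The tube lies along y; the wedge goes in along +y. The plate before the slot's mouth (y below -50) is bare.
- rail_face (a point): On the far rail's face that looks to -x towards the tube, fixture frame (45, 10, 27) mm. The rail is a straight grey block at x 45 to 65, y -60 to 90 mm.
- stop_face (a point): On the end stop's face that looks to -y towards the tube's end, fixture frame (36, 70, 27) mm. The stop is a grey block at x 8 to 65, y 70 to 90 mm.
- slot_mouth (a point): Middle of the mouth of the slot between the home tube's side (x = 5 mm) and the slanted fence, fixture frame (-5, -50, 27) mm. The fence's face runs from x about -15 at y = -50 to x about -5 at y = 30 mm (slope 14 in 110; block 22 mm thick). For each job the fence is set up to 1.2 mm nearer or farther in x, so the wedge locks up to 10 mm sooner or later: feel for it.
- tube_center (a point): Centre of the loose thin-walled square tube, 40 x 120 x 40 mm, about 0.4 kg, length along its y. It starts on the fixture plate between rail and fence, 15 to 35 mm short of the end stop, a few mm off the rail and slightly askew. Home, against rail and stop, its centre is at (25, 10, 32) mm in the fixture's frame.
- tube: The same tube; origin at the centre of its underside, same axes.
- wedge_center (a point): Centre of the loose plain steel wedge on the bench: 110 mm long along its y, 30 mm high, 0.35 kg, 8 mm thick at its +y end, 22 mm at its -y end, 15 mm here. Its +x side is straight (at x = 7.5 mm, parallel to y) and goes against the tube; its -x side tapers like the fence. Locked, this point is at about (-2.5, -9) mm (y up to 10 mm either way) in the fixture's frame.
- wedge_butt (a point): Middle of the wedge's thick end face, the face to tap. Locked, it stands 4 to 24 mm proud of the mouth, too little to hold it between fingers. Getting it tight takes firm pushes or taps of about 12 to 25 N; a hard push (over 45 N) or a fast blow (over 60 mm/s) dents the tube. It then stays tight by itself.
- wedge: The same wedge; origin at the centre of its underside, same axes. The shorter, fatter wedge elsewhere on the bench is not wanted.
Things that resemble listed ones, but are neither listed nor needed, are in the scene too. Of the things that look like the tube, the largest one is meant. What is shaped like the wedge but yellow is not meant.

How it is judged:
On the way, in this order (a step that is already met when the one before it is completed fails the run):
1. the tube is pushed up to the end stop (within 3.5 mm) (y of tube_center in the frame of fixture above 0.0065 m), for 0.1 s.
2. the wedge stands in the slot, thin end at least 40 mm past the mouth, flat on the plate, tube still at the end stop (y of tube_center in the frame of fixture above 0.0065 m and x of wedge_center in the frame of fixture between -0.018 and 0.006 m and z of wedge_center in the frame of fixture below 0.031 m and angle between the y axis of wedge_center and the y axis of fixture, either way round below 0.15 rad and y of wedge_center in the frame of fixture above -0.065 m), for 0.1 s.
At the end, for the whole second after the job is handed in: Tube against the end stop (within 3.5 mm) and the far rail (within 2.5 mm), flat and square (0.03 rad); wedge flat in the slot, its centre beyond y = -25 mm in the fixture's frame, pressing on the tube with more than 15 N by itself; both at rest (y of tube_center in the frame of fixture between 0.0065 and 0.0135 m and x of tube_center in the frame of fixture between 0.0225 and 0.0275 m and z of tube_center in the frame of fixture below 0.036 m and angle between the y axis of tube_center and the y axis of fixture, either way round below 0.03 rad and x of wedge_center in the frame of fixture between -0.018 and 0.006 m and z of wedge_center in the frame of fixture below 0.031 m and angle between the y axis of wedge_center and the y axis of fixture, either way round below 0.15 rad and y of wedge_center in the frame of fixture above -0.025 m and contact force between wedge and tube above 15 N and linear speed of each of wedge, tube below 0.005 m/s); the robot touches nothing.
It fails at once if the wedge is rammed in so hard that the tube dents (more than 80 N between them) (contact force between wedge and tube above 80 N).
It fails at once if another thing on the bench is shifted by more than 30 mm (distance of any of stub_wedge, flat_bar, angle_magnet, spray, wire_brush, pot, flange, collar from where it was at the start of the episode above 0.03 m).
It also fails if it takes over 61 s, if anything falls off the work surface, if the arm or the gripper's body presses on something with over 40 N, if the wrist force passes 120 N, or if a joint passes its speed limit or range.

## Working session

There is one attempt and no reset: what is moved stays moved. The work goes in short steps, Python scripts to look and compute and a tool call to move; the robot and the scene stay as the last step left them, time stands still between calls to the robot, and variables do not carry over. Pictures are saved under pics/ and viewed, at most 11 in all, crops included, and the job is handed in when it is done.

Besides the shell and the picture viewer there is one more tool, called after "Request:" in YAML: its name, and indented under it one key for each argument. arm_command: Moves the arm, as the interface text tells. Its arguments: {"type":"object","properties":{"commands":{"type":"array","items":{"type":"array","items":{"type":"array","items":{"type":"number"}}}}},"required":["commands"]}

```bash
ls; mkdir -p pics
python3 - <<'E'
from workcell import readout, snapshot, camera_params, r, spotter
import cv2,numpy as np
s=readout.read_state();print(s)
a=snapshot("scene");b=snapshot("top")
for n in("scene","top","wrist"):print(n,camera_params(n))
for n in("fixture","tube","wedge"):
  for c in("scene","top"):
    print(n,c,[(round(d["score"],2),d["bbox"]) for d in spotter.outline_of(n,c)])
cv2.imwrite("pics/a.png",cv2.resize(a[:,:,::-1],(800,600)));cv2.imwrite("pics/b.png",cv2.resize(b[:,:,::-1],(800,600)))
E
```

```text
pics
{'clock': 0.0, 'qpos': array([ 1.04538805e+00,  3.00495461e-01,  1.52159562e+00, -1.64710440e-05,
        1.32069146e+00, -6.66241078e-02]), 'qd': array([-1.00299338e-03,  2.49558768e-05, -7.46275395e-04, -2.06944428e-04,
        3.21835458e-04, -7.64834711e-04]), 'tau': array([-8.40554603e-04, -5.43508387e+01, -3.61787510e+01, -7.86180090e-05,
        4.08969514e-03,  7.46665296e-05]), 'tool_pos': array([0.24347099, 0.49291102, 0.2307018 ]), 'eef_rot': array([ 2.27383546e-01,  9.73805098e-01, -5.71391841e-04, -1.65920287e-04]), 'force': array([-0.9156243 , -0.02084899, -0.74479688]), 'moment': array([-0.00065862, -0.01257029, -0.0404726 ]), 'grasp_force': 0.0, 'grip_width': 0.0855944520263339}
scene {'fovy': 47.34755988114809, 'cx': 249.11846004348965, 'cy': 188.31347184077876, 'distortion': array([-0.11604927,  0.        ,  0.        ,  0.        ,  0.        ]), 'world_to_cam': array([[-0.48752257,  0.8729659 ,  0.01588316,  0.25634106],
       [-0.70629436, -0.40500609,  0.58061893,  0.31161275],
       [ 0.5132933 ,  0.27184665,  0.81402051, -1.182872  ],
       [ 0.       
[... 843 characters left out ...]
496e-04,  3.06700040e-01, -9.51806188e-01,
        -1.43239813e-01],
       [ 0.00000000e+00,  0.00000000e+00,  0.00000000e+00,
         1.00000000e+00]])}
fixture scene [(0.87, [168.0, 180.6, 164.4, 111.4])]
fixture top [(0.8, [172.2, 120.7, 125.6, 80.8])]
tube scene [(0.79, [227.9, 217.4, 67.9, 33.7]), (0.76, [285.1, 151.4, 33.7, 34.9]), (0.63, [335.2, 300.9, 55.4, 27.8])]
tube top [(0.89, [201.1, 145.8, 47.9, 25.4]), (0.69, [218.7, 226.5, 18.9, 33.3]), (0.67, [117.9, 130.6, 36.6, 21.3])]
wedge scene [(0.79, [155.9, 106.0, 49.8, 17.6]), (0.64, [161.2, 144.0, 24.6, 37.7])]
wedge top [(0.79, [332.4, 227.8, 43.1, 17.9]), (0.41, [177.5, 122.9, 116.3, 79.3]), (0.28, [201.7, 145.6, 48.5, 25.5])]
```

View pics/a.png

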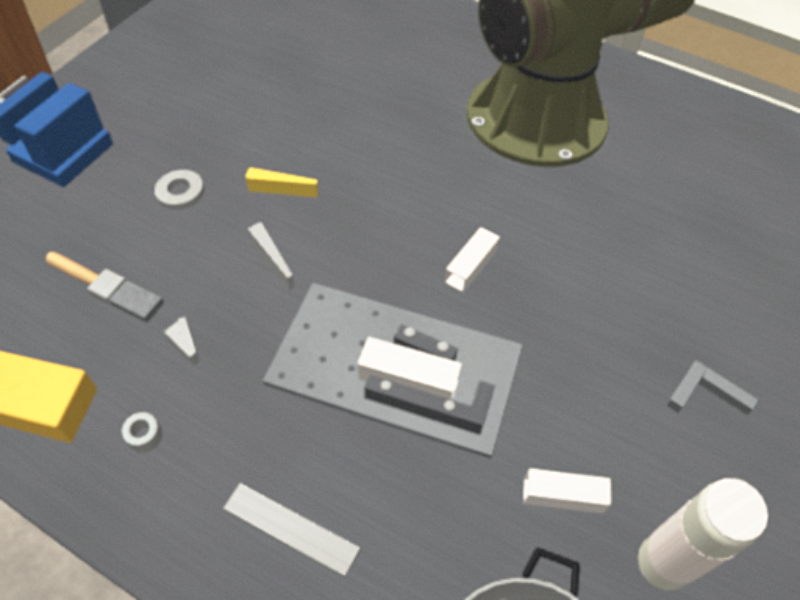

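View pics/b.png

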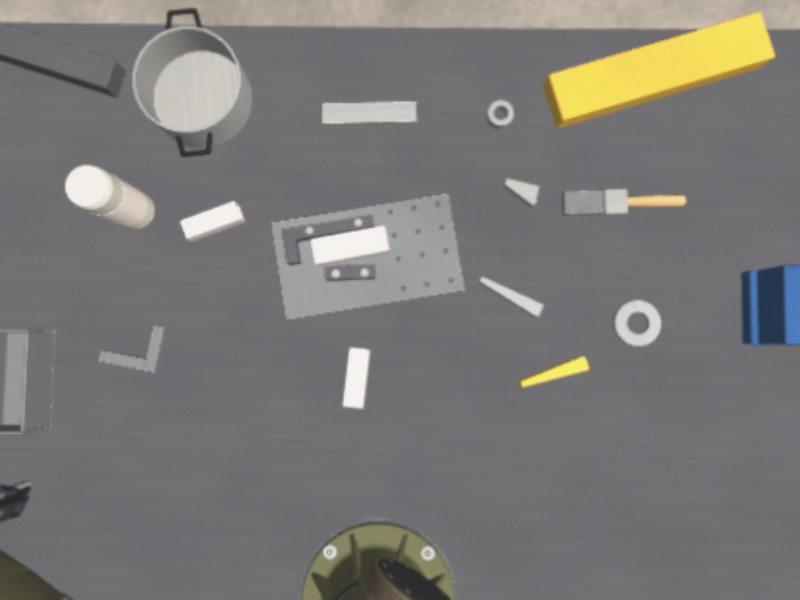

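```bash
cat > h.py <<'E'
from workcell import readout, snapshot, camera_params, r, spotter
import cv2,numpy as np
from scipy.optimize import minimize
from scipy.spatial.transform import Rotation as R
def cam(name):
    p=camera_params(name); p=dict(p)
    if "mount" in p:
        s=readout.read_state();T=np.eye(4);T[:3,:3]=R.from_quat(s["eef_rot"]).as_matrix();T[:3,3]=s["tool_pos"]
        p["world_to_cam"]=np.linalg.inv(T@p["mount"])
    return p
def proj(P,p):
    P=np.asarray(P,float);W=p["world_to_cam"];q=P@W[:3,:3].T+W[:3,3];q=q*[1,-1,-1]
    f=192/np.tan(np.radians(p["fovy"]/2));K=np.array([[f,0,p["cx"]],[0,f,p["cy"]],[0,0,1.]])
    return cv2.projectPoints(q.reshape(-1,1,3),np.zeros(3),np.zeros(3),K,p["distortion"])[0][:,0]
def ground(uv,p,z):
    f=192/np.tan(np.radians(p["fovy"]/2));K=np.array([[f,0,p["cx"]],[0,f,p["cy"]],[0,0,1.]])
    n=cv2.undistortPoints(np.array([[uv]],float),K,p["distortion"])[0,0]
    W=p["world_to_cam"];d=W[:3,:3].T@np.array([n[0],-n[1],-1]);c=-W[:3,:3].T@W[:3,3]
    return c+d*(z-c[2])/d[2]
def box(x0,x1,y0,y1,z0,z1): return np.array([[x,y,z] for x in(x0,x1) for y in(y0,y1) for z in(z0,z1)])/1000
FIX=np.vstack([box(-80,85,-190,110,0,12)])
TUBE=box(-20,20,-60,60,0,40)
WEDGE=np.array([[x,y,z] for (x,y) in((7.5,55),(-.5,55),(7.5,-55),(-14.5,-55)) for z in(0,30)])/1000
def place(M,v,z=0):
    c,s=np.cos(v[2]),np.sin(v[2]);Q=M.copy();Q[:,0]=c*M[:,0]-s*M[:,1]+v[0];Q[:,1]=s*M[:,0]+c*M[:,1]+v[1];Q[:,2]+=z;return Q
S=8
def sil(M,v,z,p):
    h=cv2.convexHull(proj(place(M,v,z),p).astype(np.float32))[:,0]
    im=np.zeros((384*2,512*2),np.uint8)
    cv2.fillConvexPoly(im,np.round((h*2+.5)*16).astype(int),255,shift=4)
    return cv2.resize(im,(512,384),interpolation=cv2.INTER_AREA)/255.
def fit(M,v0,z,obs,size=(.01,.01,.1)):
    # obs: list of (mask,p)
    def c(v): return sum(np.abs(sil(M,v,z,p)-m).sum()/m.sum() for m,p in obs)
    best=None
    for it in range(3):
        v=np.array(v0 if best is None else best.x);sc=np.array(size)/(1+2*it)
        sim=np.vstack([v]+[v+sc*e for e in np.eye(3)])
        b=minimize(c,v,method="Nelder-Mead",options=dict(initial_simplex=sim,xatol=1e-5,fatol=1e-5))
        if best is None or b.fun<best.fun:best=b
    return best.x,best.fun
def hullmask(m):
    c=np.argwhere(m)[:,::-1].astype(np.int32);o=np.zeros(m.shape,np.uint8);cv2.fillConvexPoly(o,cv2.convexHull(c),1);return o.astype(float)
def rel(a,f):
    d=np.array(a[:2])-f[:2];c,s=np.cos(f[2]),np.sin(f[2]);return np.array([c*d[0]+s*d[1],-s*d[0]+c*d[1],a[2]-f[2]])
E
python3 - <<'E'
from h import *
snapshot("scene");t=snapshot("top")
ps,pt=cam("scene"),cam("top")
def near(n,c,uv):
    L=spotter.outline_of(n,c)
    return min(L,key=lambda d:np.hypot(d["bbox"][0]+d["bbox"][2]/2-uv[0],d["bbox"][1]+d["bbox"][3]/2-uv[1]))["region"]
fs=near("fixture","scene",(250,236));ft=near("fixture","top",(235,161))
us=near("tube","scene",(262,234));ut=near("tube","top",(225,158))
ws=near("wedge","scene",(173,162))
g=cv2.cvtColor(t,cv2.COLOR_RGB2GRAY).astype(int);wt=np.zeros(g.shape,bool);wt[172:206,303:352]=g[172:206,303:352]>130
print(wt.sum(),ws.sum(),us.sum(),ut.sum(),fs.sum(),ft.sum())
f0=ground((235,165),pt,.006);print(f0)
for o in([(hullmask(ft),pt)],):
    # origin offset: plate center is (2.5,-40)
    F=fit(FIX,[f0[0],f0[1]+.04,.12],0,o);print("fix top",F)
print("fix scene only",fit(FIX,F[0],0,[(hullmask(fs),ps)]))
F=F[0]
u0=ground((225,158),pt,.05)
for o in([(ut,pt)],[(us,ps)],[(ut,pt),(us,ps)]):
    U=fit(TUBE,[u0[0],u0[1],F[2]],.012,[(m.astype(float),p) for m,p in o]);print("tube",U,rel(U[0],F)*[1e3,1e3,1])
w0=ground((327,189),pt,.03)
# thin end at top pixel left (483,280)/800*512, thick (540,310)
a=ground((309,179.5),pt,.03);b=ground((345,198),pt,.03);d=a-b;yaw=np.arctan2(-d[0],d[1]);print(w0,yaw)
for o in([(wt,pt)],[(ws,ps)],[(wt,pt),(ws,ps)]):
    print("wedge",fit(WEDGE,[w0[0],w0[1],yaw],0,[(m.astype(float),p) for m,p in o]))
cr=np.hstack([cv2.resize(t[110:210,280:360,::-1],(480,600)),])
cv2.imwrite("pics/c.png",cr)
E
```

```text
318 417 1505 859 8667 6398
[0.55578748 0.02349274 0.006     ]
fix top (array([0.54908012, 0.0639036 , 0.17354495]), np.float64(0.03802827295746332))
fix scene only (array([0.54950297, 0.0651027 , 0.17332213]), np.float64(0.01489732830887921))
tube (array([0.57280312, 0.05119182, 0.19318138]), np.float64(0.04085005364194572)) [ 2.11716489e+01 -1.66172102e+01  1.96364305e-02]
tube (array([0.56961372, 0.05223008, 0.24486448]), np.float64(0.19775910364145657)) [ 18.20944282 -15.04381448   0.07131953]
tube (array([0.57259764, 0.05169897, 0.19393629]), np.float64(0.25173158718505406)) [ 2.10568249e+01 -1.60821930e+01  2.03913386e-02]
[ 0.49437515 -0.21234656  0.03      ] -0.46642191402848476
wedge (array([ 0.49757426, -0.21302345, -0.42397587]), np.float64(0.09761992847453446))
wedge (array([ 0.4954363 , -0.20928278, -0.43794585]), np.float64(0.11577561480227583))
wedge (array([ 0.49627818, -0.21282027, -0.41879065]), np.float64(0.44614120024734927))
```

View pics/c.png

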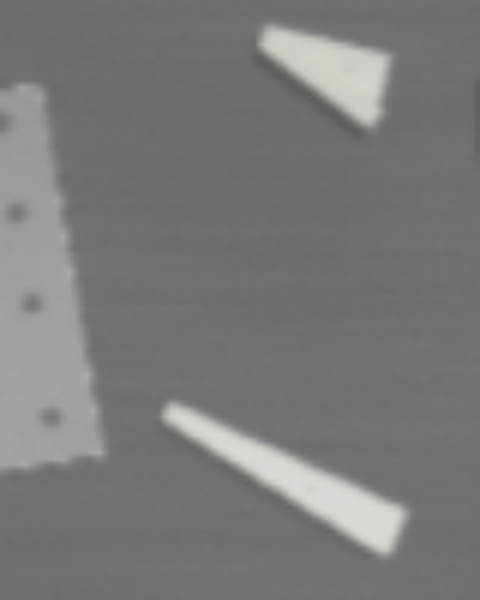

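Candidates for the wedge in the top picture: long slim grey at (327,190), stub wedge at (335,122), yellow at (355,238). The grey one at (327,190) fits (110 mm long, slim, not yellow, upper edge square to its ends, thin end to the upper left). The tube is the white box on the fixture, the largest of the three, at (225,158).

```bash
cat >> h.py <<'E'
F0=np.array([0.5493,0.0645,0.1734])
def fw(x,y,f=F0):  # mm in fixture -> world m
    c,s=np.cos(f[2]),np.sin(f[2]);return np.array([f[0]+(c*x-s*y)/1e3,f[1]+(s*x+c*y)/1e3])
def plan(x,y,z,th,n,jaw):  # th: deg, tool y angle in world
    s=readout.read_state();Rm=R.from_quat(s["eef_rot"]).as_matrix()
    Rt=np.array([[-np.sin(t:=np.radians(th)),np.cos(t),0],[np.cos(t),np.sin(t),0],[0,0,-1]])
    rv=R.from_matrix(Rm.T@Rt).as_rotvec();step=rv/n
    d=(np.array([x,y,z])-s["tool_pos"])/n
    out=[]
    for i in range(n):
        q=R.from_matrix(Rm)*R.from_rotvec(step*i)
        out.append([jaw]+[round(float(a),4) for a in q.inv().apply(d)]+[round(float(a),2) for a in np.degrees(step)])
    print(out)
E
python3 - <<'E'
from h import *
p=fw(22,-115);print(p);plan(p[0],p[1],.15,9.93,12,0)
E
```

```text
[ 0.59081131 -0.04497973]
[[0, -0.0458, -0.0274, 0.0068, 0.0, -0.0, 4.48], [0, -0.0478, -0.0237, 0.0068, 0.0, -0.0, 4.48], [0, -0.0495, -0.0199, 0.0068, 0.0, -0.0, 4.48], [0, -0.0509, -0.016, 0.0068, 0.0, -0.0, 4.48], [0, -0.052, -0.012, 0.0068, 0.0, -0.0, 4.48], [0, -0.0528, -0.0079, 0.0068, 0.0, -0.0, 4.48], [0, -0.0532, -0.0037, 0.0068, 0.0, -0.0, 4.48], [0, -0.0534, 0.0005, 0.0068, 0.0, -0.0, 4.48], [0, -0.0532, 0.0046, 0.0068, 0.0, -0.0, 4.48], [0, -0.0526, 0.0088, 0.0068, 0.0, -0.0, 4.48], [0, -0.0518, 0.0129, 0.0068, 0.0, -0.0, 4.48], [0, -0.0506, 0.0169, 0.0068, 0.0, -0.0, 4.48]]
```

Request:
arm_command:
  commands:
    - [[0,-0.046,-0.0275,0.007,0,0,4.5],[0,-0.048,-0.024,0.007,0,0,4.5],[0,-0.0495,-0.02,0.007,0,0,4.5],[0,-0.051,-0.016,0.007,0,0,4.5],[0,-0.052,-0.012,0.007,0,0,4.5],[0,-0.053,-0.008,0.007,0,0,4.5],[0,-0.053,-0.004,0.007,0,0,4.5],[0,-0.053,0.0005,0.007,0,0,4.5],[0,-0.053,0.0045,0.007,0,0,4.5],[0,-0.0525,0.009,0.007,0,0,4.5],[0,-0.052,0.013,0.007,0,0,4.5],[0,-0.0505,0.017,0.006,0,0,4.5]]

```text
clock: 2.25
tool_pos: [0.5905, -0.0475, 0.1481]
eef_rot: [0.646, 0.764, 0.0, 0.0]
force: [0.1, 0.3, -0.4]
grip_width: -0.0002
grasp_force: 0.0
```

Run:
```python
from h import *
s=readout.read_state();print(s["clock"],s["tool_pos"],s["eef_rot"],s["qd"].round(3))
p=cam("wrist");w=snapshot("wrist")
im=w[:,:,::-1].copy()
for n in("fixture","tube"):
  L=spotter.outline_of(n,"wrist");print(n,[(round(d["score"],2),d["bbox"]) for d in L])
  if n=="tube" and L:
    U=fit(TUBE,[*fw(21,-16.5),F0[2]+.02],.012,[(L[0]["region"].astype(float),p)]);print(U,rel(U[0],F0)*[1e3,1e3,1])
def tof(uv,z):return rel([*ground(uv,p,z)[:2],0],F0)[:2]*1e3
B=[box(45,65,-60,90,12,42),box(8,65,70,90,12,42),FIX]
for M in B:
  h=cv2.convexHull(proj(place(M,F0),p).astype(np.float32)).astype(int);cv2.polylines(im,[h],True,(0,0,255))
h=cv2.convexHull(proj(place(TUBE,U[0],.012),p).astype(np.float32)).astype(int);cv2.polylines(im,[h],True,(255,0,0))
cv2.imwrite("pics/d.png",cv2.resize(im,(800,600)))
```

```text
2.25 [ 0.59054528 -0.04750471  0.14807933] [6.45739951e-01 7.63557406e-01 4.37727377e-05 3.83460181e-05] [-0.571  0.57  -0.71  -0.001  0.133  0.053]
fixture [(0.58, [141.6, 0.0, 184.4, 237.9])]
tube [(0.89, [226.9, 0.0, 51.3, 144.8]), (0.72, [0.0, 25.7, 87.5, 53.8])]
(array([0.57071279, 0.05281639, 0.1977601 ]), np.float64(0.014971044263881147)) [ 19.07587652 -15.2028038    0.0243601 ]
```

View pics/d.png

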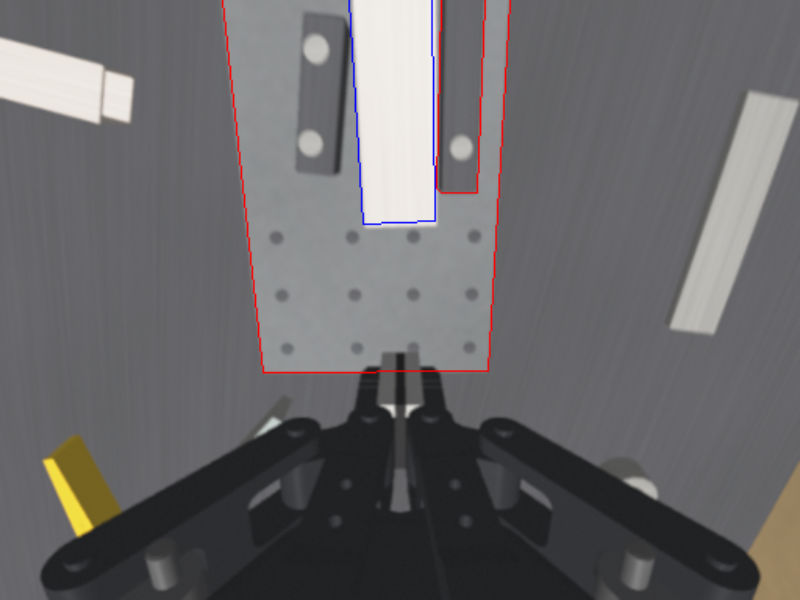

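The wrist picture shows the tube end at about (400,223), the rail at right (460,150), the fence at left (320,95). The projected fixture outline matches the plate and rail edges, so the fixture pose is good.

Request:
arm_command:
  commands:
    - [[0,0,-0.002,0.04,0,0,0],[0,0,0,0.04,0,0,0],[0,0,0,0.038,0,0,0],[0,0,0,0,0,0,0],[0,0.01,0,0,0,0,0],[0,0.01,0,0,0,0,0],[0,0.004,0,0,0,0,0],[0,0.004,0,0,0,0,0],[0,0.004,0,0,0,0,0],[0,0.004,0,0,0,0,0]]

```text
clock: 3.65
tool_pos: [0.5818, -0.0106, 0.0304]
eef_rot: [0.645, 0.764, 0.0, 0.0]
force: [0.8, -1.4, 0.9]
grip_width: -0.0
grasp_force: 0.8
```

Run:
```python
from h import *
s=readout.read_state();print(s["force"],rel([*s["tool_pos"][:2],0],F0)*1e3,s["tool_pos"])
```

```text
[ 0.82744274 -1.43616903  0.86714455] [  19.00173235  -79.61898662 -173.4       ] [ 0.58175363 -0.01064659  0.03036051]
```

Request:
arm_command:
  commands:
    - [[0,0.0025,0,0,0,0,0],[0,0.0025,0,0,0,0,0],[0,0.0025,0,0,0,0,0],[0,0.0025,0,0,0,0,0],[0,0.0025,0,0,0,0,0],[0,0.001,0,0,0,0,0],[0,0.001,0,0,0,0,0]]

```text
clock: 4.53
tool_pos: [0.5793, 0.0037, 0.0303]
eef_rot: [0.645, 0.764, -0.0, -0.0]
force: [-0.2, 0.1, 0.6]
grip_width: 0.0
grasp_force: 0.7
```

Request:
arm_command:
  commands:
    - [[0,0.001,0,0,0,0,0],[0,0.001,0,0,0,0,0]]

```text
clock: 4.78
tool_pos: [0.5789, 0.0056, 0.0303]
eef_rot: [0.645, 0.764, -0.0, -0.0]
force: [-0.1, -1.7, 0.6]
grip_width: 0.0001
grasp_force: 0.7
```

Run:
```python
from h import *
s=readout.read_state();print(s["force"],rel([*s["tool_pos"][:2],0],F0)*1e3,s["tool_pos"])
```

```text
[-0.0932452  -1.67249216  0.5643429 ] [  19.01643419  -63.12939497 -173.4       ] [0.57892312 0.00559825 0.03025874]
```

Request:
arm_command:
  commands:
    - [[0,0.001,0,0,0,0,0],[0,0.001,0,0,0,0,0],[0,0.001,0,0,0,0,0]]

```text
clock: 5.15
tool_pos: [0.5789, 0.0074, 0.0305]
eef_rot: [0.645, 0.764, -0.0, 0.001]
force: [3.5, -14.9, 0.5]
grip_width: 0.0002
grasp_force: 7.9
```

Request:
arm_command:
  commands:
    - [[0,0.001,0,0,0,0,0],[0,0.001,0,0,0,0,0]]

```text
clock: 5.4
tool_pos: [0.5791, 0.0076, 0.0308]
eef_rot: [0.645, 0.764, -0.001, 0.002]
force: [6.7, -29.1, 0.6]
grip_width: -0.0001
grasp_force: 15.1
```

Run:
```python
from h import *
s=readout.read_state();print(s["force"],rel([*s["tool_pos"][:2],0],F0)*1e3,s["tool_pos"])
p=cam("top");snapshot("top")
for d in spotter.outline_of("tube","top"):
  b=d["bbox"]
  print(b)
  if 180<b[0]<220 and b[1]<180:
    U=fit(TUBE,[*fw(21,5),F0[2]],.012,[(d["region"].astype(float),p)]);print(U,rel(U[0],F0)*[1e3,1e3,1])
```

```text
[  6.67974838 -29.08016761   0.6356633 ] [  19.56517275  -61.17346541 -173.4       ] [0.57912617 0.00761953 0.03081542]
[190.3, 150.8, 14.2, 19.6]
(array([0.56886251, 0.0811999 , 0.15676881]), np.float64(2.7546527085410433)) [ 2.21504231e+01  1.30742969e+01 -1.66311935e-02]
[117.4, 129.7, 36.6, 23.6]
```

Request:
arm_command:
  commands:
    - [[0,-0.006,0,0,0,0,0],[0,-0.02,0,-0.01,0,0,0],[0,-0.01,0,-0.05,0,0,0],[0.05,0,0,-0.05,0,0,0]]

```text
clock: 6.0
tool_pos: [0.5841, -0.0264, 0.1422]
eef_rot: [0.645, 0.764, -0.0, -0.0]
force: [0.9, 0.5, -0.9]
grip_width: 0.0171
grasp_force: 0.0
```

Run:
```python
from h import *
y=-.42;W=np.array([.4965,-.2125]);q=W+.03*np.array([np.sin(y),-np.cos(y)])
print(q);plan(q[0],q[1],.13,np.degrees(y),7,.05)
```

```text
[ 0.48426719 -0.23989267]
[[0.05, -0.0277, -0.0192, 0.0017, -0.0, -0.0, 4.82], [0.05, -0.0292, -0.0168, 0.0017, -0.0, -0.0, 4.82], [0.05, -0.0305, -0.0143, 0.0017, -0.0, -0.0, 4.82], [0.05, -0.0316, -0.0117, 0.0017, -0.0, -0.0, 4.82], [0.05, -0.0325, -0.009, 0.0017, -0.0, -0.0, 4.82], [0.05, -0.0331, -0.0062, 0.0017, -0.0, -0.0, 4.82], [0.05, -0.0335, -0.0034, 0.0017, -0.0, -0.0, 4.82]]
```

Request:
arm_command:
  commands:
    - [[0.05,-0.0275,-0.019,0.001,0,0,4.8],[0.05,-0.029,-0.017,0.001,0,0,4.8],[0.05,-0.0305,-0.0145,0.001,0,0,4.8],[0.05,-0.0315,-0.0115,0.001,0,0,4.8],[0.05,-0.0325,-0.009,0.001,0,0,4.8],[0.05,-0.033,-0.006,0.001,0,0,4.8],[0.05,-0.0335,-0.0035,0.001,0,0,4.8],[0.05,0,0,0,0,0,0],[0.05,0,0,0,0,0,0]]

```text
clock: 7.12
tool_pos: [0.4848, -0.2382, 0.1337]
eef_rot: [0.838, 0.546, 0.0, 0.0]
force: [-0.5, 0.4, -0.3]
grip_width: 0.05
grasp_force: 0.0
```

Run:
```python
from h import *
s=readout.read_state();print(s["tool_pos"],s["qd"].round(3))
p=cam("wrist");w=snapshot("wrist");im=w[:,:,::-1].copy()
L=spotter.outline_of("wedge","wrist");print([(round(d["score"],2),d["bbox"]) for d in L])
v0=[.4965,-.2125,-.42]
h=cv2.convexHull(proj(place(WEDGE,v0),p).astype(np.float32)).astype(int);cv2.polylines(im,[h],True,(0,0,255))
d=min(L,key=lambda d:np.hypot(*(np.array(d["bbox"][:2])+np.array(d["bbox"][2:])/2-h[:,0].mean(0))))
U,c=fit(WEDGE,v0,0,[(d["region"].astype(float),p)]);print(U,c)
h=cv2.convexHull(proj(place(WEDGE,U),p).astype(np.float32)).astype(int);cv2.polylines(im,[h],True,(255,0,0))
cv2.imwrite("pics/e.png",cv2.resize(im,(800,600)))
```

```text
[ 0.48480246 -0.23821329  0.13368294] [ 0.02   0.003  0.002 -0.001 -0.003  0.005]
[(0.63, [131.2, 216.7, 86.0, 82.8])]
[ 0.50964053 -0.70341221  0.21451456] 1.0
```

View pics/e.png

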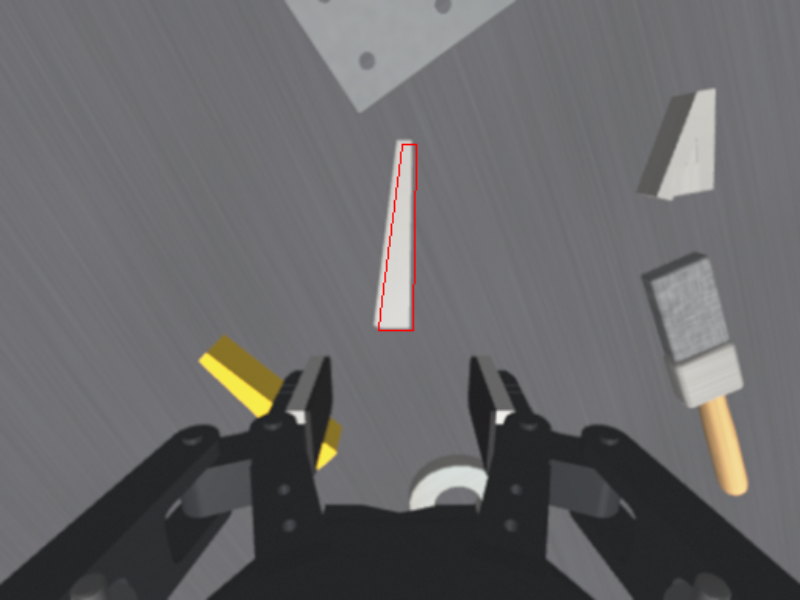

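Run:
```python
from h import *
s=readout.read_state()
p=cam("wrist");w=snapshot("wrist")
g=cv2.cvtColor(w,cv2.COLOR_RGB2GRAY).astype(int)
m=np.zeros(g.shape);m[85:214,232:275]=g[85:214,232:275]>145
U,c=fit(WEDGE,[.4965,-.2125,-.42],0,[(m,p)],(.004,.004,.03));print(U,c)
T=R.from_quat(s["eef_rot"]).as_matrix()
t=cam("top");im=snapshot("top");hsv=cv2.cvtColor(im,cv2.COLOR_RGB2HSV)
k=cv2.inRange(hsv,(20,150,120),(35,255,255));k[:220]=0;k[255:]=0;k[:,:320]=0;k[:,385:]=0
pts=np.argwhere(k)[:,::-1].astype(np.float32);b=cv2.boxPoints(cv2.minAreaRect(pts))
y=U[2];q=U[:2]+.03*np.array([np.sin(y),-np.cos(y)])
for a in b: print("yellow rel grasp in tool",(T.T@(ground(a,t,.03)-[*q,0]))[:2].round(3))
print(q);plan(q[0],q[1],.05,np.degrees(y),3,.035)
```

```text
[ 0.49454648 -0.20909595 -0.42157415] 0.04131625675318297
yellow rel grasp in tool [0.999 0.098]
yellow rel grasp in tool [0.999 0.098]
yellow rel grasp in tool [0.999 0.098]
yellow rel grasp in tool [0.999 0.098]
[ 0.48227056 -0.23646933]
[[0.035, -0.0, -0.001, 0.0278, 0.0, -0.0, 0.12], [0.035, -0.0, -0.001, 0.0278, 0.0, -0.0, 0.12], [0.035, -0.0, -0.001, 0.0278, 0.0, -0.0, 0.12]]
```

The wedge lies at picture (395,235), about 1–2 mm left of my first outline, and the refit corrects this. The yellow wedge is over 100 mm from the grasp.

Request:
arm_command:
  commands:
    - [[0.04,0,-0.001,0.04,0,0,0.3],[0.04,0,-0.001,0.04,0,0,0],[0.04,0,-0.001,0.035,0,0,0],[0.04,0,0,0.0125,0,0,0],[0.04,0,0,0,0,0,0],[0,0,0,0,0,0,0],[0,0,0,0,0,0,0],[0,0,0,0,0,0,0],[0,0,0,0,0,0,0]]

```text
clock: 8.45
tool_pos: [0.4829, -0.2374, 0.0074]
eef_rot: [0.84, 0.543, 0.001, 0.001]
force: [0.4, 0.3, 6.9]
grip_width: 0.0181
grasp_force: 59.1
```

Request:
arm_command:
  commands:
    - [[0,0,0,-0.02,0,0,0],[0,0,0,-0.05,0,0,0],[0,0,0,0,0,0,0],[0,0,0,0,0,0,0]]

```text
clock: 8.95
tool_pos: [0.4815, -0.2368, 0.0753]
eef_rot: [0.84, 0.543, -0.0, -0.0]
force: [-0.3, 0.5, -3.7]
grip_width: 0.018
grasp_force: 59.2
```

Run:
```python
from h import *
s=readout.read_state();print(s["force"],s["tool_pos"],s["grip_width"])
p=cam("wrist");w=snapshot("wrist")
g=cv2.cvtColor(w,cv2.COLOR_RGB2GRAY)
cv2.imwrite("pics/f.png",cv2.resize(w[:,:,::-1],(800,600)))
q=fw(-5,-144);plan(q[0],q[1],.075,9.93,6,0)
```

```text
[-0.29831997  0.54677553 -3.70115992] [ 0.48153918 -0.23677156  0.07528244] 0.01796944138002119
[[0, 0.0301, 0.0025, -0.0, -0.02, -0.01, -5.69], [0, 0.0297, 0.0055, -0.0, -0.02, -0.01, -5.69], [0, 0.029, 0.0084, -0.0, -0.02, -0.01, -5.69], [0, 0.028, 0.0113, -0.0, -0.02, -0.01, -5.69], [0, 0.0268, 0.014, -0.0, -0.02, -0.01, -5.69], [0, 0.0253, 0.0166, -0.0, -0.02, -0.01, -5.69]]
```

View pics/f.png

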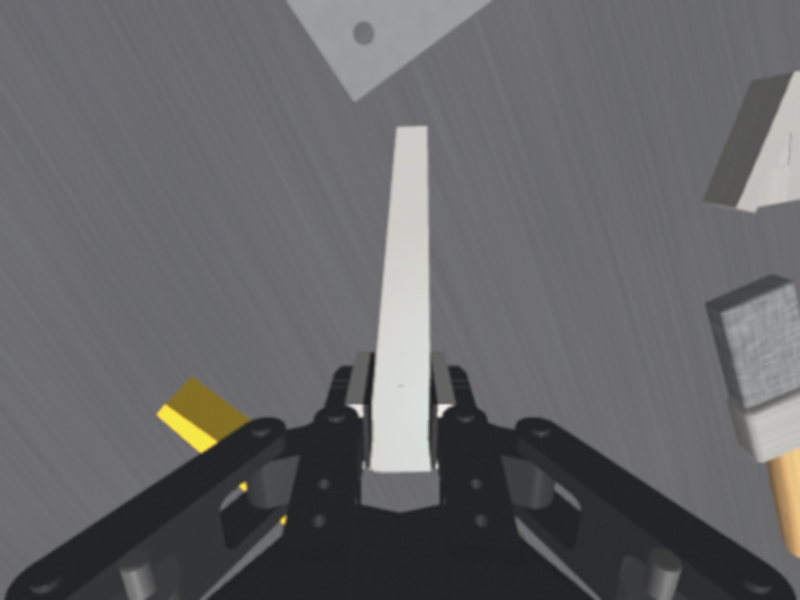

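The wedge is held upright between the pads, with its straight side flush on the right pad. Its thin end is at (412,126) and its butt at (400,470).

Run:
```python
from h import *
s=readout.read_state();p=cam("wrist");T=R.from_quat(s["eef_rot"]).as_matrix()
for uv in((428,126),(396,126),(430,470),(370,471)):
  for z in(.096,.098):print(uv,z,(T.T@(ground(np.array(uv)*.64,p,z)-s["tool_pos"])*1e3).round(1))
```

```text
(428, 126) 0.096 [ 86.    6.3 -21.3]
(428, 126) 0.098 [ 85.9   6.1 -23.3]
(396, 126) 0.096 [ 86.   -2.3 -21.2]
(396, 126) 0.098 [ 85.9  -2.3 -23.2]
(430, 470) 0.096 [-25.4   9.2 -21.3]
(430, 470) 0.098 [-23.7   9.  -23.3]
(370, 471) 0.096 [-25.9 -11.7 -21.2]
(370, 471) 0.098 [-24.1 -11.5 -23.2]
```

Request:
arm_command:
  commands:
    - [[0,0.03,0.0025,0,0,0,-5.7],[0,0.0295,0.0055,0,0,0,-5.7],[0,0.029,0.0085,0,0,0,-5.7],[0,0.028,0.0115,0,0,0,-5.7],[0,0.027,0.014,0,0,0,-5.7],[0,0.0255,0.0165,0,0,0,-5.7],[0,0,0,0,0,0,0],[0,0,0,0,0,0,0]]

```text
clock: 10.0
tool_pos: [0.5692, -0.0785, 0.0747]
eef_rot: [0.643, 0.766, -0.001, -0.001]
force: [-0.1, 0.1, -3.7]
grip_width: 0.0185
grasp_force: 59.1
```

Run:
```python
from h import *
s=readout.read_state();print(s["force"],s["tool_pos"],rel([*s["tool_pos"][:2],0],F0)*1e3,R.from_quat(s["eef_rot"]).as_matrix()[:2,1])
p=cam("wrist");w=snapshot("wrist")
L=spotter.outline_of("tube","wrist")
pt=cam("top");t=snapshot("top");Lt=spotter.outline_of("tube","top");print([d["bbox"] for d in L],[d["bbox"] for d in Lt])
im=w[:,:,::-1].copy()
for M,v,z in((box(45,65,-60,90,12,42),F0,0),(FIX,F0,0),(TUBE,[*fw(25,10),F0[2]],.012)):
  h=cv2.convexHull(proj(place(M,v,z),p).astype(np.float32)).astype(int);cv2.polylines(im,[h],True,(0,0,255))
cv2.imwrite("pics/g.png",cv2.resize(im,(800,600)))
for d in Lt:
  b=d["bbox"]
  if 170<b[0]<220 and b[1]<180:
    U=fit(TUBE,[*fw(21,8),F0[2]],.012,[(d["region"].astype(float),pt)]);print("top",U,rel(U[0],F0)*[1e3,1e3,1])
```

```text
[-0.06628031  0.05648909 -3.66341747] [ 0.56917598 -0.07852417  0.07468948] [  -5.09837707 -144.3086133  -173.4       ] [0.98491457 0.17303137]
[[0.0, 0.0, 54.7, 31.7], [268.5, 0.0, 76.6, 77.9], [147.4, 0.7, 248.5, 250.2]] [[188.6, 144.0, 48.9, 22.4], [116.5, 128.1, 37.9, 23.8]]
top (array([0.57016418, 0.07832238, 0.18223827]), np.float64(0.15410539215686272)) [2.29361072e+01 1.00153549e+01 8.83826902e-03]
```

View pics/g.png

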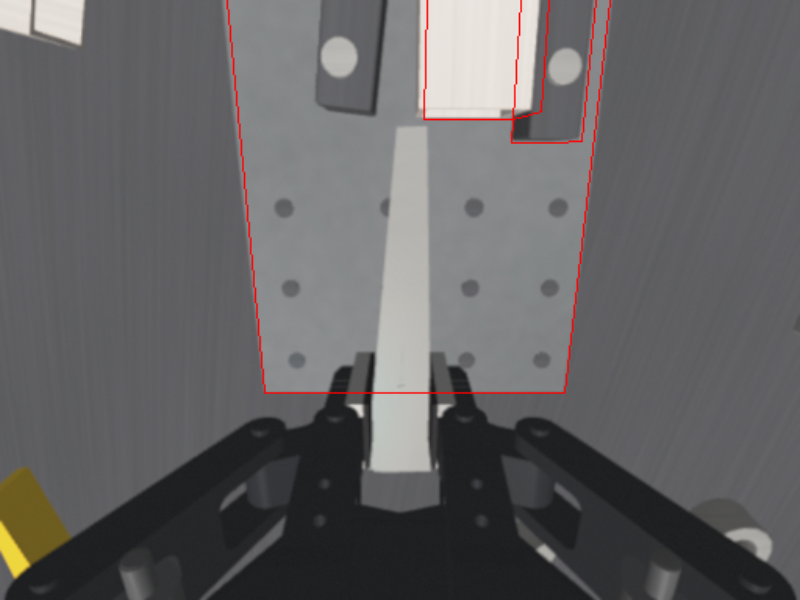

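Request:
arm_command:
  commands:
    - [[0,0,0.001,0.03,0,0,0],[0,0,0,0.02,0,0,0],[0,0,0,0.004,0,0,0],[0,0,0,0,0,0,0]]

```text
clock: 10.7
tool_pos: [0.571, -0.0783, 0.0221]
eef_rot: [0.643, 0.766, 0.0, 0.0]
force: [0.3, -0.7, -3.8]
grip_width: 0.0181
grasp_force: 59.0
```

Request:
arm_command:
  commands:
    - [[0,0.005,0,0,0,0,0],[0,0.005,0,0,0,0,0],[0,0.005,0,0,0,0,0],[0,0.005,0,0,0,0,0]]

```text
clock: 11.2
tool_pos: [0.5688, -0.062, 0.0236]
eef_rot: [0.643, 0.766, -0.001, 0.004]
force: [-0.7, -24.1, 2.5]
grip_width: 0.0173
grasp_force: 57.9
```

Request:
arm_command:
  commands:
    - [[0,-0.005,0,0,0,0,0],[0,-0.001,0,0,0,0,0],[0,0,0,0,0,0,0]]

```text
clock: 11.58
tool_pos: [0.5684, -0.064, 0.0219]
eef_rot: [0.643, 0.766, 0.0, -0.0]
force: [0.1, -0.0, -3.4]
grip_width: 0.0172
grasp_force: 58.1
```

Run:
```python
from h import *
s=readout.read_state();print(s["force"],s["tool_pos"],rel([*s["tool_pos"][:2],0],F0)*1e3,R.from_quat(s["eef_rot"]).as_matrix()[:,:2])
w=snapshot("wrist");p=cam("scene");a=snapshot("scene")
A=cv2.resize(w[0:300,156:356,::-1],(400,600));B=cv2.resize(a[180:300,165:245,::-1],(400,600),interpolation=cv2.INTER_CUBIC)
cv2.imwrite("pics/h.png",np.hstack([A,B]))
```

```text
[ 0.08344973 -0.00892907 -3.39448421] [ 0.56837638 -0.0640108   0.02185057] [  -3.38195964 -129.8749285  -173.4       ] [[-1.74085114e-01  9.84730609e-01]
 [ 9.84730595e-01  1.74085113e-01]
 [ 1.67449268e-04  2.00270213e-05]]
```

View pics/h.png

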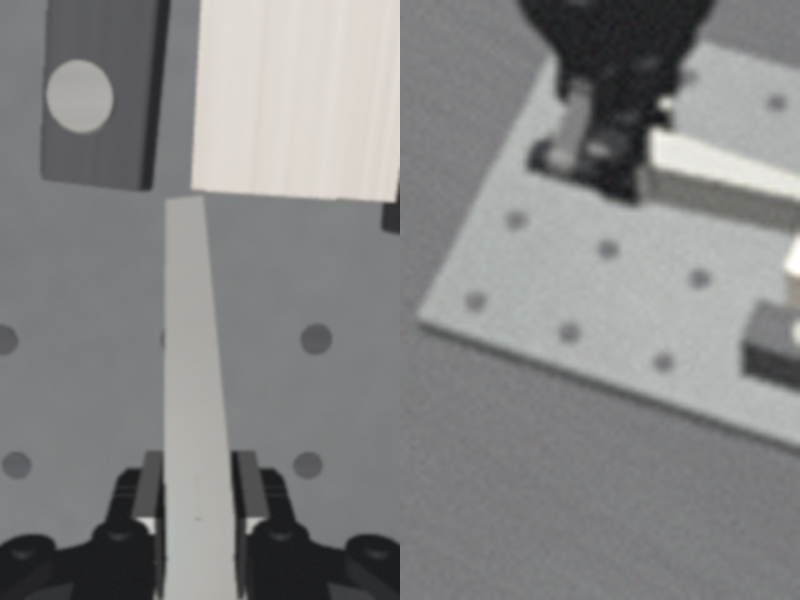

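The tip met the tube's end and the wedge swung about 7° in the grip, so its taper side now lies along the left pad. In the crop the tip is at (185,196), the tube corner at (192,189) and the fence corner at (152,190). I need to turn the tool back about 7° and shift to −x.

Run:
```python
from h import *
s=readout.read_state();p=cam("wrist");T=R.from_quat(s["eef_rot"]).as_matrix()
for n,c,z in(("tipL",(166,197),.0435),("tipR",(204,195),.0435),("wedgeR",(229,430),.0435),("wedgeL",(166,430),.0435),("tube",(192,189),.052),("fence",(152,190),.042),("fence top",(168,0),.042),("tubetop",(203,0),.052)):
  g=ground((156+c[0]*.5,c[1]*.5),p,z);print(n,rel([*g[:2],0],F0)[:2]*1e3,(T.T@(g-s["tool_pos"])*1e3)[:2])
```

```text
tipL [-11.27991285 -50.36519842] [79.51526202 -7.76941461]
tipR [ -3.25847323 -49.95519464] [79.91160587  0.25271155]
wedgeR [   2.94354096 -103.81792392] [26.03839384  6.36299617]
wedgeL [ -12.19409968 -103.83766169] [26.04443328 -8.77465612]
tube [ -5.67327539 -48.83139513] [81.04037202 -2.16055574]
fence [-14.3276351  -48.93875978] [ 80.94673732 -10.81463595]
fence top [-10.40663176 -13.28359809] [116.59517024  -6.83292262]
tubetop [ -3.61637553 -16.2614198 ] [ 1.13606797e+02 -4.81968239e-02]
```

```bash
cat >> h.py <<'E'
def tipplan(tx,ty,z,th,tip,n,jaw):
    t=np.radians(th);X=np.array([-np.sin(t),np.cos(t)]);Y=np.array([np.cos(t),np.sin(t)])
    q=fw(tx,ty)-(tip[0]*X+tip[1]*Y)/1e3;plan(q[0],q[1],z,th,n,jaw)
E
python3 - <<'E'
from h import *
tipplan(-10.2,-57,.0205,10.03-6,(79.7,-3.75),4,0)
E
```

```text
[[0, -0.0017, -0.0028, 0.0003, -0.0, -0.0, 1.5], [0, -0.0018, -0.0028, 0.0003, -0.0, -0.0, 1.5], [0, -0.0018, -0.0027, 0.0003, -0.0, -0.0, 1.5], [0, -0.0019, -0.0027, 0.0003, -0.0, -0.0, 1.5]]
```

Request:
arm_command:
  commands:
    - [[0,-0.004,-0.003,0,0,0,1.5],[0,-0.002,-0.003,0,0,0,1.5],[0,-0.001,-0.003,0.001,0,0,1.5],[0,0,-0.002,0,0,0,1.5],[0,0,0,0,0,0,0]]

```text
clock: 12.3
tool_pos: [0.5586, -0.0729, 0.021]
eef_rot: [0.682, 0.731, 0.0, 0.0]
force: [-0.2, -0.5, -0.9]
grip_width: 0.0177
grasp_force: 58.4
```

Run:
```python
from h import *
s=readout.read_state();print(s["force"],s["tool_pos"],rel([*s["tool_pos"][:2],0],F0)*1e3)
w=snapshot("wrist")
cv2.imwrite("pics/i.png",cv2.resize(w[40:160,176:336,::-1],(800,600),interpolation=cv2.INTER_CUBIC))
```

```text
[-0.15030547 -0.5087337  -0.89136082] [ 0.55863888 -0.0729022   0.02097966] [ -14.50749248 -136.95295308 -173.4       ]
```

View pics/i.png

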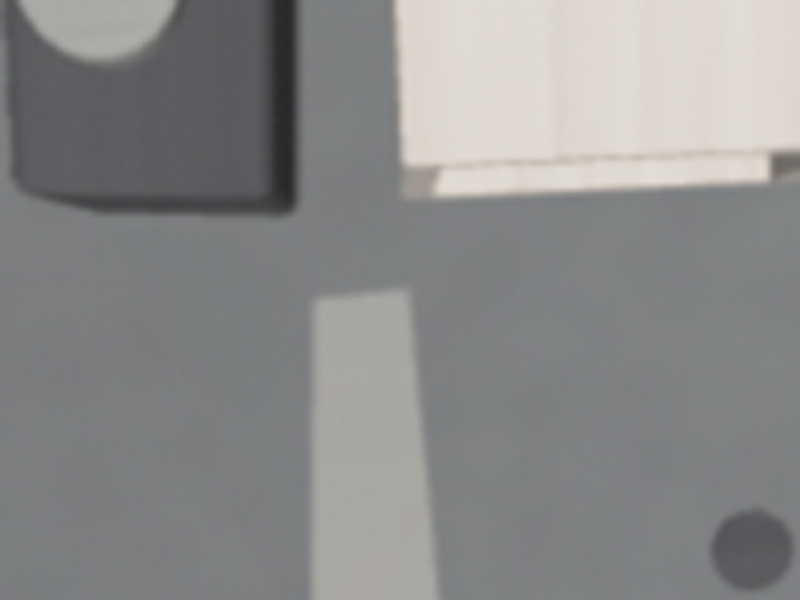

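The picture shows the tip's top edge at (312–410,293), the fence foot corner at (295,212) and the tube foot corner at (402,197).

Run:
```python
from h import *
s=readout.read_state();p=cam("wrist");T=R.from_quat(s["eef_rot"]).as_matrix()
for n,c,z in(("tipL",(314,299),.042),("tipR",(410,289),.042),("L2",(312,598),.042),("R2",(440,598),.042),("tubefoot",(402,197),.012),("tubetop",(403,166),.052),("tubetop2",(395,0),.052),("fencefoot",(295,212),.012),("fencetop",(270,205),.042),("ft2",(272,0),.042)):
  g=ground((176+c[0]*.2-.4,40+c[1]*.2-.4),p,z);print(n,rel([*g[:2],0],F0)[:2]*1e3,(T.T@(g-s["tool_pos"])*1e3)[:2])
```

```text
tipL [-14.4423076  -57.43239869] [79.06755666 -8.20172619]
tipR [ -6.24706892 -57.4725879 ] [ 7.98730221e+01 -4.60673088e-02]
L2 [-17.78695518 -83.14483614] [53.14726569 -8.87597359]
R2 [ -6.26662595 -84.34726624] [53.13971564  2.70693425]
tubefoot [ -5.9481982 -48.3048214] [89.02723853 -0.70386646]
tubetop [ -5.92720964 -48.48598302] [88.84316588 -0.65189128]
tubetop2 [ -5.32654649 -36.98676064] [100.3430002   -1.24071948]
fencefoot [-17.17209946 -48.60401429] [ 87.57175769 -11.83701699]
fencetop [-17.17867927 -49.56451763] [ 86.61116819 -11.73516679]
ft2 [-14.99862137 -34.12959694] [102.18863606 -11.15904289]
```

Request:
arm_command:
  commands:
    - [[0,0,-0.0015,0,0,0,0],[0,0.003,0,0,0,0,0],[0,0.003,0,0,0,0,0],[0,0.003,0,0,0,0,0],[0,0.003,0,0,0,0,0],[0,0.002,0,0,0,0,0]]

```text
clock: 13.1
tool_pos: [0.5561, -0.0587, 0.0208]
eef_rot: [0.682, 0.731, -0.0, 0.0]
force: [1.2, -1.3, -0.7]
grip_width: 0.0172
grasp_force: 58.4
```

Request:
arm_command:
  commands:
    - [[0,0.003,0,0,0,0,0],[0,0.003,0,0,0,0,0],[0,0.003,0,0,0,0,0]]

```text
clock: 13.48
tool_pos: [0.5555, -0.0498, 0.0208]
eef_rot: [0.682, 0.731, -0.0, -0.0]
force: [-0.5, -1.9, 0.1]
grip_width: 0.0174
grasp_force: 58.8
```

Request:
arm_command:
  commands:
    - [[0,0.003,0,0,0,0,0],[0,0.003,0,0,0,0,0],[0,0.003,0,0,0,0,0],[0,0.003,0,0,0,0,0]]

```text
clock: 13.98
tool_pos: [0.5547, -0.0378, 0.0208]
eef_rot: [0.682, 0.731, -0.0, -0.0]
force: [-0.3, -1.2, 0.1]
grip_width: 0.0177
grasp_force: 58.9
```

Request:
arm_command:
  commands:
    - [[0,0.003,0,0,0,0,0],[0,0.003,0,0,0,0,0],[0,0.003,0,0,0,0,0],[0,0.003,0,0,0,0,0]]

```text
clock: 14.48
tool_pos: [0.5538, -0.0258, 0.0208]
eef_rot: [0.682, 0.731, 0.0, 0.0]
force: [-0.7, -1.7, -0.1]
grip_width: 0.0173
grasp_force: 58.9
```

```bash
cat > st.py <<'E'
from h import *
s=readout.read_state();print(s["clock"],"Ffix",R.from_euler("z",-F0[2]).apply(s["force"]).round(1),s["tool_pos"],rel([*s["tool_pos"][:2],0],F0)*1e3)
E
python3 st.py
```

```text
14.475 Ffix [-1.  -1.5 -0.1] [ 0.55383449 -0.02582578  0.02077744] [ -11.11762503  -89.75358493 -173.4       ]
```

Request:
arm_command:
  commands:
    - [[0,0.003,0,0,0,0,0],[0,0.003,0,0,0,0,0],[0,0.003,0,0,0,0,0],[0,0.003,0,0,0,0,0]]

```text
clock: 14.98
tool_pos: [0.553, -0.0138, 0.0208]
eef_rot: [0.682, 0.731, -0.0, -0.0]
force: [-0.4, -2.5, -0.6]
grip_width: 0.0177
grasp_force: 58.8
```

Request:
arm_command:
  commands:
    - [[0,0.003,0,0,0,0,0],[0,0.003,0,0,0,0,0],[0,0.002,0,0,0,0,0]]

```text
clock: 15.35
tool_pos: [0.5524, -0.0059, 0.0208]
eef_rot: [0.682, 0.731, -0.0, -0.0]
force: [-0.5, -1.4, -0.6]
grip_width: 0.0172
grasp_force: 58.8
```

```bash
python3 st.py
python3 - <<'E'
from h import *
p=cam("wrist");w=snapshot("wrist");im=w[:,:,::-1].copy()
for M,v,z in((box(45,65,-60,90,12,42),F0,0),(TUBE,[*fw(25,10),F0[2]],.012)):
  h=cv2.convexHull(proj(place(M,v,z),p).astype(np.float32)).astype(int);cv2.polylines(im,[h],True,(0,0,255))
cv2.imwrite("pics/j.png",cv2.resize(im[0:240,156:356],(500,600),interpolation=cv2.INTER_CUBIC))
E
```

```text
15.35 Ffix [-0.8 -1.3 -0.6] [ 0.55242059 -0.00585647  0.0207637 ] [  -9.0649726   -69.83980065 -173.4       ]
```

View pics/j.png

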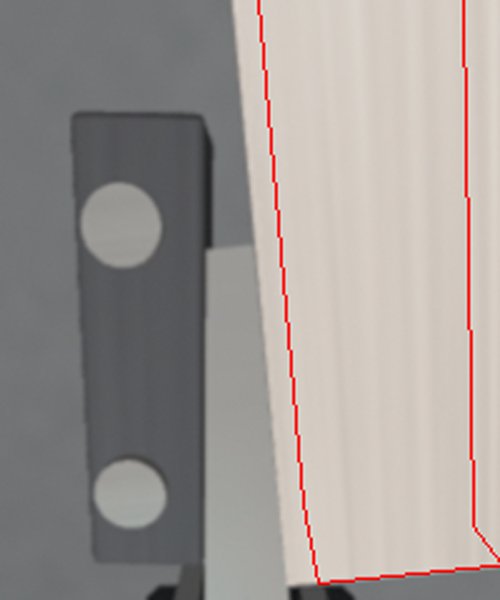

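Request:
arm_command:
  commands:
    - [[0.035,0,0,0,0,0,0],[0.035,0,0,0,0,0,0],[0.035,0,0,-0.02,0,0,0],[0.035,0,0,-0.03,0,0,0],[0,-0.035,0,0,0,0,-3],[0,-0.03,0,0,0,0,-3],[0,0,0,0,0,0,0],[0,0,0,0,0,0,0]]

```text
clock: 16.4
tool_pos: [0.5584, -0.0704, 0.0707]
eef_rot: [0.643, 0.766, -0.0, -0.0]
force: [-0.6, -0.2, -0.8]
grip_width: -0.0001
grasp_force: 0.0
```

```bash
python3 st.py
python3 - <<'E'
from h import *
p=cam("wrist");w=snapshot("wrist");im=w[:,:,::-1].copy()
cv2.imwrite("pics/k.png",cv2.resize(im[:,126:386],(542,800*600//600))[:600] if 0 else cv2.resize(im,(800,600)))
q=fw(-8,-130);plan(q[0],q[1],.018,9.93,3,0)
pt=cam("top");snapshot("top")
for d in spotter.outline_of("tube","top"):
  b=d["bbox"]
  if 170<b[0]<220 and b[1]<180: U=fit(TUBE,[*fw(21,8),F0[2]],.012,[(d["region"].astype(float),pt)]);print("tube",rel(U[0],F0)*[1e3,1e3,1],U[1])
E
```

```text
16.4 Ffix [-0.7 -0.  -0.8] [ 0.5584368  -0.07040553  0.0706813 ] [ -14.27578477 -134.45886479 -173.4       ]
[[0, 0.0014, 0.0021, 0.0176, -0.0, -0.0, 0.03], [0, 0.0014, 0.0021, 0.0176, -0.0, -0.0, 0.03], [0, 0.0014, 0.0021, 0.0176, -0.0, -0.0, 0.03]]
tube [2.11977574e+01 1.00030504e+01 5.06922003e-03] 0.07469525295700749
```

View pics/k.png

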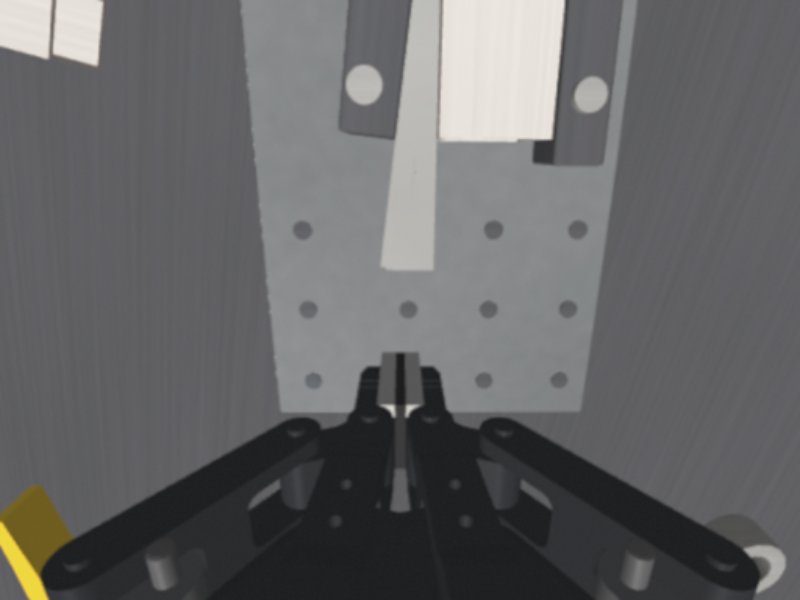

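The wedge sits in the slot with its butt at (408,268), and the tube lies along the rail with its end at (497,140).

Request:
arm_command:
  commands:
    - [[0,0.002,0.003,0.02,0,0,0],[0,0.002,0.002,0.02,0,0,0],[0,0,0,0.013,0,0,0],[0,0.004,0,0,0,0,0],[0,0.004,0,0,0,0,0],[0,0.004,0,0,0,0,0],[0,0.004,0,0,0,0,0]]

```text
clock: 17.42
tool_pos: [0.5602, -0.0499, 0.0183]
eef_rot: [0.643, 0.766, 0.0, 0.0]
force: [0.2, -0.1, 0.4]
grip_width: -0.0001
grasp_force: 0.0
```

Request:
arm_command:
  commands:
    - [[0,0.004,0,0,0,0,0],[0,0.004,0,0,0,0,0],[0,0.004,0,0,0,0,0],[0,0.004,0,0,0,0,0]]

```text
clock: 17.92
tool_pos: [0.5573, -0.0343, 0.0178]
eef_rot: [0.643, 0.766, 0.0, 0.0]
force: [2.3, -3.2, -0.3]
grip_width: -0.0001
grasp_force: 1.4
```

Request:
arm_command:
  commands:
    - [[0,0.003,0,0,0,0,0],[0,0.003,0,0,0,0,0],[0,0.003,0,0,0,0,0]]

```text
clock: 18.3
tool_pos: [0.5556, -0.0254, 0.0177]
eef_rot: [0.643, 0.766, -0.0, -0.0]
force: [2.1, -3.4, 0.1]
grip_width: -0.0001
grasp_force: 1.5
```

```bash
python3 st.py
```

```text
18.3 Ffix [ 1.5 -3.7  0.1] [ 0.55559856 -0.02541188  0.01773814] [  -9.30860448  -89.65025415 -173.4       ]
```

Request:
arm_command:
  commands:
    - [[0,0.002,0,0,0,0,0],[0,0.0015,0,0,0,0,0]]

```text
clock: 18.55
tool_pos: [0.555, -0.022, 0.0178]
eef_rot: [0.643, 0.766, -0.0, -0.0]
force: [2.1, -2.0, -0.6]
grip_width: 0.0002
grasp_force: 1.4
```

Request:
arm_command:
  commands:
    - [[0,0.0015,0,0,0,0,0],[0,0.0015,0,0,0,0,0]]

```text
clock: 18.8
tool_pos: [0.5545, -0.0191, 0.0178]
eef_rot: [0.643, 0.766, -0.0, 0.0]
force: [1.4, -1.9, -0.6]
grip_width: 0.0001
grasp_force: 1.5
```

Request:
arm_command:
  commands:
    - [[0,0.0015,0,0,0,0,0],[0,0.0015,0,0,0,0,0]]

```text
clock: 19.05
tool_pos: [0.554, -0.0161, 0.0178]
eef_rot: [0.643, 0.766, 0.0, 0.0]
force: [2.5, -2.3, 0.1]
grip_width: 0.0001
grasp_force: 1.5
```

Request:
arm_command:
  commands:
    - [[0,0.0015,0,0,0,0,0],[0,0.0015,0,0,0,0,0]]

```text
clock: 19.3
tool_pos: [0.5535, -0.0132, 0.0178]
eef_rot: [0.643, 0.766, -0.0, -0.0]
force: [1.7, -2.1, 0.4]
grip_width: -0.0002
grasp_force: 1.5
```

Request:
arm_command:
  commands:
    - [[0,0.0015,0,0,0,0,0],[0,0.0015,0,0,0,0,0]]

```text
clock: 19.55
tool_pos: [0.5529, -0.0102, 0.0178]
eef_rot: [0.643, 0.766, -0.0, -0.0]
force: [3.1, -3.4, 0.4]
grip_width: -0.0003
grasp_force: 1.5
```

Request:
arm_command:
  commands:
    - [[0,0.001,0,0,0,0,0],[0,0.001,0,0,0,0,0]]

```text
clock: 19.8
tool_pos: [0.5526, -0.0083, 0.0178]
eef_rot: [0.643, 0.766, -0.0, 0.0]
force: [1.8, -2.5, 0.5]
grip_width: -0.0002
grasp_force: 1.5
```

```bash
python3 st.py
```

```text
19.8 Ffix [ 1.3 -2.8  0.5] [ 0.55260856 -0.00829235  0.01778438] [  -9.30009452  -72.271583   -173.4       ]
```

Request:
arm_command:
  commands:
    - [[0,0.001,0,0,0,0,0],[0,0.001,0,0,0,0,0]]

```text
clock: 20.05
tool_pos: [0.5526, -0.0079, 0.0179]
eef_rot: [0.643, 0.766, -0.001, 0.001]
force: [3.4, -21.1, -1.6]
grip_width: 0.0001
grasp_force: 11.0
```

Request:
arm_command:
  commands:
    - [[0,0.001,0,0,0,0,0],[0,0.001,0,0,0,0,0]]

```text
clock: 20.3
tool_pos: [0.5526, -0.0077, 0.018]
eef_rot: [0.643, 0.766, -0.001, 0.002]
force: [7.1, -36.7, -3.8]
grip_width: 0.0001
grasp_force: 18.6
```

Request:
arm_command:
  commands:
    - [[0,0.001,0,0,0,0,0],[0,0.0005,0,0,0,0,0]]

```text
clock: 20.55
tool_pos: [0.5526, -0.0076, 0.0181]
eef_rot: [0.643, 0.766, -0.002, 0.003]
force: [6.7, -46.3, -4.7]
grip_width: 0.0002
grasp_force: 23.3
```

```bash
python3 st.py
```

```text
20.55 Ffix [ -1.4 -46.8  -4.7] [ 0.55258691 -0.00759702  0.01805001] [  -9.20144872  -71.58293838 -173.4       ]
```

The wedge is locked tight: it stopped, and the force rose to about 46 N. Backing off now.

Request:
arm_command:
  commands:
    - [[0,-0.002,0,0,0,0,0],[0,-0.003,0,0,0,0,0],[0,-0.015,0,0,0,0,0],[0,-0.01,0,-0.05,0,0,0],[0,0,0,-0.05,0,0,0],[0,0,0,0,0,0,0],[0,0,0,0,0,0,0]]

```text
clock: 21.42
tool_pos: [0.5565, -0.0326, 0.1171]
eef_rot: [0.643, 0.766, -0.0, -0.0]
force: [0.1, -0.6, -0.4]
grip_width: 0.0001
grasp_force: 0.0
```

```bash
python3 st.py
python3 - <<'E'
from h import *
p=cam("wrist");w=snapshot("wrist")
for d in spotter.outline_of("tube","wrist"):
  b=d["bbox"];print(b)
  if 200<b[0]+b[2]/2<330:U=fit(TUBE,[*fw(25,10),F0[2]],.012,[(d["region"].astype(float),p)]);print("tube wrist",rel(U[0],F0)*[1e3,1e3,1],U[1])
for d in spotter.outline_of("wedge","wrist"): print("wedge",d["score"],d["bbox"])
pt=cam("top");snapshot("top")
for d in spotter.outline_of("tube","top"):
  b=d["bbox"]
  if 170<b[0]<220 and b[1]<180: U=fit(TUBE,[*fw(25,10),F0[2]],.012,[(d["region"].astype(float),pt)]);print("tube top",rel(U[0],F0)*[1e3,1e3,1],U[1])
E
```

```text
21.425 Ffix [-0.  -0.6 -0.4] [ 0.5564761  -0.03258282  0.11710145] [  -9.68143926  -96.86505785 -173.4       ]
[0.0, 33.2, 107.1, 68.9]
[274.7, 0.0, 64.6, 143.8]
tube wrist [ 2.46319196e+01  1.13097400e+01 -6.70631814e-03] 0.03861276940920314
[168.4, 1.9, 208.9, 264.9]
tube wrist [ 4.68611070e+01 -1.00320751e+02 -3.43389883e-02] 0.780632082009012
wedge 0.73 [41.4, 310.4, 30.4, 35.7]
wedge 0.6 [247.6, 0.0, 28.3, 152.4]
tube top [2.78983739e+01 1.37884884e+01 2.56447316e-02] 0.5348374966424926
```

```bash
python3 -c "
from workcell import r
print(r.finish_job())"
```

```text
the job is handed in; nothing more can be done
None
```

The tube is against the end stop and far rail (last fit x 24.6, y 11.3 mm, within 0.01 rad of square) and the wedge is jammed; the last push reached about 47 N, just over the 45 N dent guideline, I couldn't measure the wedge's holding force on the tube, and I handed in at about 22 s without being shown the verdict.

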